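# Glue up a block lamp in the trigger clamp

## Task

The walnut body of a little block lamp is already in the glue-up jig, against the clamp's fixed jaw; stand the cyan acrylic spacer squarely in the pocket behind it, then the cream-painted cap behind the spacer. Then pump the clamp's trigger until the moving jaw closes the three pieces up tight, without pushing the jaw by hand or crushing the work, and finish with the trigger still held squeezed so that the clamp keeps a firm, gentle pressure of about 20 N on the stack. Leave the glue bottle, the succulent and the earbud case where they stand.

Things in the scene. Friction and masses are not known exactly. Their poses are not given: they have to be found in the camera images.
- clamp: Plywood glue-up jig, fixed, with the black head of a one-hand bar clamp lying flat on it. Origin: on the desk, under the bar's centre line, in the plane of the fixed jaw's face; x along the bar from fixed to moving jaw, y from bar to pocket, z up. In this frame, mm: board x -62 to 153, y -25 to 103, top z 12; head x -50 to -4, y -20 to 43, top z 54; nothing higher but the work (62).
- pocket (a point): Centre of the pocket's floor: clamp x 36, y 66, z 12 mm. Rails along clamp x (x 2 to 74, 7 thick, tops 13 above the floor) leave 49 between them; its ends are the jaws. The fixed jaw's pad has its face at clamp x 0, 28 wide, z 26 to 48. Stack in x: walnut 0 to 30, spacer 30 to 52, cap 52 to 72; set down with gaps of 3 to 4 mm, which the clamp closes.
- bar (a joint): Travel of the toothed steel bar (16 wide, z 34 to 40, on clamp y 0) and the moving jaw towards the fixed jaw, m: 0 open, 0.042 just closes the 72 mm stack (to 0.044 when pressed). Starts at 0.010 to 0.022. Stays where it is left (4 N friction). Its tail sticks out of the head to clamp x -80 mm minus the travel.
- jaw: Moving jaw on the bar's end. Origin: centre of its orange pad's face, which looks to clamp -x, at clamp y 66, z 37 mm, x 114 minus the bar's travel. Pad 28 wide, 22 high; behind it a black arm 18 thick, z 28 to 46, reaches from the bar over the near rail to y 84.
- grip (a point): Squeeze here: clamp x -34, y -72, z 37 mm, between the back of the fixed pistol grip (x -50 to -30, y -112 to -14, z 24 to 50) and the squeezed trigger. Close along clamp x. Open 74 mm or more to free it; squeezed, the span is about 35. Set more to +x, the rear finger meets the grip and cuts the stroke. While only the front finger bears, it takes both fingers' force; 10 N set is enough.
- lever: The trigger's orange lever, on the clamp +x side of the pistol grip: 11 thick (its x), 80 long (its y, from -28 to +52), 20 high, mm. Origin: mid thickness and height, at clamp x -3.5, y -72, z 37 mm when out, about x -22 fully squeezed. It swings about an upright pin at clamp x -22, y 33.
- trigger (a joint): Trigger angle, rad: 0 out (sprung), 0.185 fully squeezed. A full squeeze draws the bar in about 7 mm (2 teeth); let it right out for the next bite. An idle stroke takes 6 to 8 N on the lever. On the work it stops short and the jaw presses 1.5 times the force on the lever: 14 N gives 20 N; over 35 N it crushes the work or skips. Let go, the jaw stays but its pressure falls to 4 N or less.
- walnut: Dark walnut body block, 30 (x) by 44 (y) by 50 high, 43 g, loose, standing in the pocket with its x, y along the clamp's, at most 3 mm off the fixed jaw. Origin: centre of its underside.
- spacer: Thick cyan acrylic block, 22 (x) by 44 (y) by 50 high, 57 g, standing on its end on the desk. Origin: centre of its underside. In the pocket it stands with its x, y along the clamp's (either way round).
- cap: Cream-painted wooden block, 20 (x) by 44 (y) by 50 high, 30 g, standing on the desk. Origin: centre of its underside. In the pocket it stands with its x, y along the clamp's (either way round).
- glue: White glue bottle with yellow label and orange cap, 52 across, 130 high, upright. Origin: centre of its underside. To be left alone.
- succulent: Small green succulent in a white pot, 58 across, 95 high. Origin: centre of its underside. To be left alone.
- earbuds: White rounded earbud case, 47 by 60 by 22 high. Origin: centre of its underside. To be left alone.

How it is judged:
On the way, in this order (a step that is already met when the one before it is completed fails the run):
1. the acrylic spacer stands squarely in the pocket behind the walnut body, let go (x of spacer in the frame of clamp between 0.039 and 0.052 m and y of spacer in the frame of clamp between 0.063 and 0.069 m and z of spacer in the frame of clamp between 0.009 and 0.0145 m and angle between spacer's own z axis and vertical below 0.08 rad and angle between the y axis of spacer and the y axis of clamp, either way round below 0.1 rad and contact force between the fingers and spacer below 0.1 N and linear speed of spacer below 0.02 m/s), for 0.2 s.
2. the cream cap stands squarely in the pocket behind the spacer, let go (x of cap in the frame of clamp between 0.058 and 0.08 m and y of cap in the frame of clamp between 0.063 and 0.069 m and z of cap in the frame of clamp between 0.009 and 0.0145 m and angle between each of cap, spacer's own z axis and vertical below 0.08 rad and angle between the y axis of each of cap, spacer and the y axis of clamp, either way round below 0.1 rad and contact force between the fingers and cap below 0.1 N and linear speed of cap below 0.02 m/s and x of spacer in the frame of clamp between 0.039 and 0.054 m and y of spacer in the frame of clamp between 0.063 and 0.069 m and z of spacer in the frame of clamp between 0.009 and 0.0145 m), for 0.2 s.
3. the jaw, driven by the trigger, presses the stack with 10 to 60 N (contact force between jaw and cap between 10 and 60 N and contact force between the fingers and lever above 3 N and value of joint trigger above 0.01 rad), for 0.3 s.
At the end, for the whole second after the job is handed in: Walnut, spacer, cap stand in that order in the pocket, closed up on the fixed jaw (3 mm), within 3 mm of its centre line, square and upright (0.08 rad); the jaw, at rest, presses the cap with 10 to 60 N, and the fingers hold the trigger squeezed with over 3 N (all of step 3 and x of walnut in the frame of clamp between 0.0125 and 0.017 m and y of walnut in the frame of clamp between 0.063 and 0.069 m and z of walnut in the frame of clamp between 0.009 and 0.0145 m and angle between each of walnut, spacer, cap's own z axis and vertical below 0.08 rad and angle between the y axis of each of walnut, spacer, cap and the y axis of clamp, either way round below 0.1 rad and x of spacer in the frame of clamp between 0.0375 and 0.044 m and y of spacer in the frame of clamp between 0.063 and 0.069 m and z of spacer in the frame of clamp between 0.009 and 0.0145 m and x of cap in the frame of clamp between 0.0575 and 0.066 m and y of cap in the frame of clamp between 0.063 and 0.069 m and z of cap in the frame of clamp between 0.009 and 0.0145 m and velocity of joint bar between -0.003 and 0.003 m/s); the arm keeps its last pose, push and grip.
It fails at once if the work is crushed: the jaw presses with more than 70 N (contact force between jaw and cap above 70 N).
It fails at once if the robot shoves the moving jaw instead of using the trigger (contact force between the arm and jaw above 4 N).
It fails at once if the glue bottle is disturbed (distance of glue from where it was at the start of the episode above 0.02 m or angle between glue's own z axis and vertical above 0.3 rad).
It fails at once if the succulent is disturbed (distance of succulent from where it was at the start of the episode above 0.02 m or angle between succulent's own z axis and vertical above 0.3 rad).
It fails at once if the earbud case is disturbed (distance of earbuds from where it was at the start of the episode above 0.02 m or angle between earbuds's own z axis and vertical above 0.3 rad).
It also fails if it takes over 72 s, if anything falls off the work surface, if the arm or the gripper's body presses on something with over 40 N, if the wrist force passes 120 N, or if a joint passes its speed limit or range.

## Robot

A 6-joint arm with a two-finger parallel gripper is mounted at the origin on the work surface. World frame = base frame: x ahead of the robot, y to its left, z up, the work surface at z = 0. Lengths are in m, angles in rad, forces in N, time in s.
With the tool pointing down it reaches from about 0.35 to 0.975 m from the base axis. Payload 7.1 kg.
Tool frame: the origin (TCP) lies midway between the tips of the shut fingers; the grasp point (between the pads) lies 19 mm behind it; z points along the fingers, x is the direction in which the jaws open and shut, and the axes are right-handed (so a half turn about z gives the same grasp; the last joint's range is limited). The gripper opens to 88 mm and grips with 3 to 60 N. Pads are 20 mm wide; open, the fingers measure 115 mm over their backs; the gripper's body (75 mm by 178 mm) begins 61 mm behind the grasp point.
Start: joints at [1.254, 0.423, 1.63, -0, 1.089, -0.019], TCP at [0.183, 0.597, 0.223] pointing down, gripper open.
Joint ranges: [-3, 3], [-0.9, 2.11], [0.09, 2.58], [-1.31, 4.45], [0.11, 2.69], [-2.54, 2.54]. Speed limits (rad/s): [2.39, 2.39, 3.01, 3.14, 3.14, 3.14].

## Interface

Orientations are given as [roll, pitch, yaw] about the fixed x, y, z axes, in that order (R = Rz(yaw) Ry(pitch) Rx(roll)).
In Python, from rig import manip, vision gives the robot as it stands.
- The arm moves only by the tool servo_tool, never from a script. Its argument "deltas" is a list of rows, each a list of 5 numbers: the shift along the tool's x, y, z in m, then the turn about the tool's z in degrees, then the gripper's target within -1 to 1 (shut at 1, half-way at 0, fully open at -1). In form: [[x, y, z, roll, jaw], ...]. A call has exactly 5 rows; each row shifts and turns the commanded pose from where the row before left it, along the tool's axes as they then stand; what a row does not reach is not made up. A row lasts 1/12 s, in which the tool goes at most 41.7 mm and 7.16 degrees, less where a joint would pass 70% of its speed; a pose out of reach is approached as far as the arm can. A call is refused whole if a number of a shift passes 0.0417 or a number of a turn 7.16, either way. A call with a gripper value outside its range is refused whole. The fingers move at their own pace and stop on an object; "grip_force" is the grip in N (left out, the last holds). Time passes only in rows, so rows that do not move let the fingers close, or fill a call up. It gives the time, the measured TCP pose, the force and the opening at its end, in the units of the state.
- manip.observe(): the state, without advancing time (a new reading comes with each control period).
- vision.snapshot(name): name is "scene" or "top"; returns the picture (384x512x3 uint8, red, green, blue); there is no depth.
- vision.camera_params(name): a dict with "fx", "fy", "cx", "cy" (pixels), "cam_to_world" (4x4, takes a point from camera to world coordinates). Camera axes: x right, y down, z forward; pixel columns grow to the right and rows downward; lengths in m; the calibration is good to about 2 mm. A picture is of the moment at which its call begins. camera_params takes no time and is no camera call.
- manip.close_job(): hands the job in, once; it reports no verdict.
Trained networks look in the newest picture that a camera, given by its name, has taken for a name from the list of things; names that differ only in an ending like _2 or _b are one class to them, and where a whole thing is asked for, a point or a joint stands for the part that bears it (a point fixed in the world has none). Each returns a list of dicts, best first, with "p" (0 to 1); they miss things now and then, are a little off and sometimes report something else, mostly with a low value. They report only what shows in the picture. A call takes as long as a camera call.
- vision.boxes_of(target, camera): "position" ([x, y, z] in m, in the coordinates of the camera as it stood for that picture, good to about 4 mm: the middle of the surface that is visible of it).
- vision.regions_of(target, camera): "mask" (384x512 bool, what is visible of it).
The state is a dict: "time_s": time; "joint_pos": joint angles; "joint_velocities": joint speeds; "joint_torque": joint torques, N m; "eef_pos": TCP position; "orientation": TCP orientation; "force": force on the tool from outside, world axes, zero at the start; "torque": the same for the moment, N m; "finger_gap": finger opening in m.
Only numpy, scipy, OpenCV 4.12 (cv2) and the standard library are available. Lean on these libraries where they do the work, as an engineer would, in place of code of your own. Each camera call takes 0.05 s, during which the arm holds its last target. There are 200 camera calls.

## Working session

There is one attempt and no reset: what is moved stays moved. The work goes in short steps, Python scripts to look and compute and a tool call to move; the robot and the scene stay as the last step left them, time stands still between calls to the robot, and variables do not carry over. Pictures are saved under pics/ and viewed, and the job is handed in when it is done.

Besides the shell and the picture viewer there is one more tool, called after "Emit:" as name(argument=value, ...), one argument or row to a line, values as JSON. servo_tool: Moves the arm, as the interface text tells. Its arguments: {"type":"object","properties":{"deltas":{"type":"array","items":{"type":"array","items":{"type":"number"}}},"grip_force":{"type":"number"}},"required":["deltas"]}

```bash
mkdir -p pics; cat > look.py <<'E'
import numpy as np, cv2
from rig import manip, vision
def shot(cam,name):
    im=vision.snapshot(cam); cv2.imwrite(f'pics/{name}.png',cv2.cvtColor(im,cv2.COLOR_RGB2BGR)); return im
def ray(cam,uv,z):
    P=vision.camera_params(cam);T=np.array(P['cam_to_world'])
    d=T[:3,:3]@np.array([(uv[0]-P['cx'])/P['fx'],(uv[1]-P['cy'])/P['fy'],1]);o=T[:3,3]
    return o+d*(z-o[2])/d[2]
def proj(cam,p):
    P=vision.camera_params(cam);T=np.linalg.inv(np.array(P['cam_to_world']))
    c=T[:3,:3]@np.array(p)+T[:3,3]; return np.array([P['fx']*c[0]/c[2]+P['cx'],P['fy']*c[1]/c[2]+P['cy']])
E
python3 - <<'E'
from look import *
for c in ('scene','top'):
    shot(c,c+'0'); T=np.array(vision.camera_params(c)['cam_to_world']); print(c,T.round(3).tolist(), vision.camera_params(c)['fx'])
    for t in ('clamp','jaw','lever','walnut','spacer','cap','glue','succulent','earbuds'):
        for b in vision.boxes_of(t,c)[:2]:
            print(t,round(b['p'],2),(T[:3,:3]@b['position']+T[:3,3]).round(3))
print(manip.observe())
E
```

```text
scene [[0.875, 0.382, -0.298, 0.851], [0.484, -0.675, 0.557, -0.575], [0.011, -0.631, -0.776, 0.832], [0.0, 0.0, 0.0, 1.0]] 412.32965582703144
clamp 0.88 [ 0.584 -0.125  0.009]
jaw 0.72 [ 0.566 -0.171  0.039]
jaw 0.27 [ 0.511 -0.068  0.047]
walnut 0.76 [ 0.627 -0.103  0.057]
spacer 0.53 [0.498 0.227 0.032]
cap 0.73 [0.497 0.314 0.03 ]
glue 0.68 [0.667 0.211 0.072]
succulent 0.67 [ 0.424 -0.311  0.05 ]
earbuds 0.96 [ 0.637 -0.348  0.018]
top [[-0.02, -0.993, 0.12, 0.413], [-0.999, 0.023, 0.025, -0.041], [-0.028, -0.119, -0.993, 1.028], [0.0, 0.0, 0.0, 1.0]] 354.90959060338093
clamp 0.62 [ 0.58  -0.111  0.011]
clamp 0.46 [0.498 0.226 0.055]
jaw 0.76 [ 0.568 -0.159  0.039]
jaw 0.42 [0.493 0.227 0.056]
lever 0.46 [ 0.51  -0.057  0.051]
walnut 0.69 [ 0.623 -0.089  0.062]
walnut 0.2 [ 0.416 -0.299  0.052]
spacer 0.65 [0.496 0.229 0.054]
cap 0.77 [0.491 0.314 0.051]
cap 0.47 [ 0.566 -0.154  0.041]
glue 0.75 [0.65  0.219 0.084]
succulent 0.59 [ 0.415 -0.303  0.053]
earbuds 0.85 [ 0.636 -0.342  0.021]
{'time_s': 1.0, 'joint_pos': array([ 1.25398219e+00,  4.23057258e-01,  1.62991628e+00, -6.78764315e-06,
        1.08859905e+00, -1.90111615e-02]), 'joint_velocities': array([-0.00117364, -0.00049021,  0.00043605, -0.0020538 , -0.00035915,
       -0.00014053]), 'joint_torque': array([-7.02643811e-04, -5.44583809e+01, -2.74049413e+01,  6.43879152e-02,
        1.66945421e-02, -3.13899545e-05]), 'eef_pos': array([0.18336491, 0.59747377, 0.22269536]), 'orientation': array([ 3.14158626e+00, -1.99506245e-05,  1.27299650e+00]), 'force': array([-0.25342604, -1.2166322 , -0.89956344]), 'torque': array([-0.02106002, -0.00142299,  0.0042121 ]), 'finger_gap': 0.08765553122245374}
```

View pics/scene0.png

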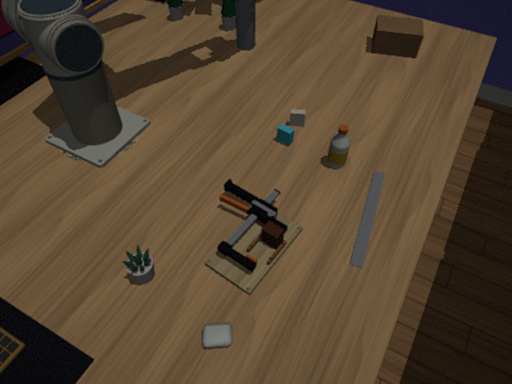

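View pics/top0.png

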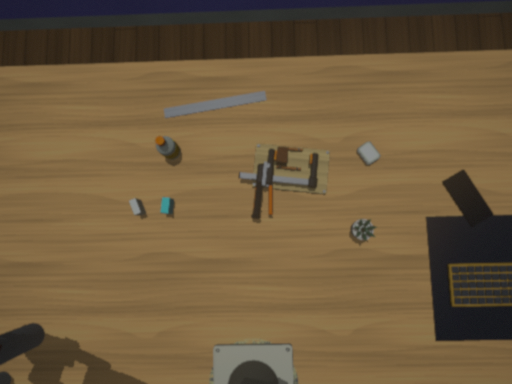

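```bash
python3 - <<'E'
from look import *
a=cv2.imread('pics/top0.png');b=cv2.imread('pics/scene0.png')
g=lambda im:(255*(im/255.)**0.6).astype('uint8')
cv2.imwrite('pics/top0c.png',cv2.resize(g(a[135:235,225:345]),None,fx=6,fy=6,interpolation=cv2.INTER_CUBIC))
cv2.imwrite('pics/scene0c.png',cv2.resize(g(b[170:300,195:315]),None,fx=4.5,fy=4.5,interpolation=cv2.INTER_CUBIC))
o=np.hstack([cv2.resize(g(a[185:230,120:185]),None,fx=6,fy=6,interpolation=cv2.INTER_CUBIC),cv2.resize(g(b[105:150,265:330]),None,fx=6,fy=6,interpolation=cv2.INTER_CUBIC)])
cv2.imwrite('pics/blk0.png',o)
E
```

```text
(no output)
```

View pics/top0c.png

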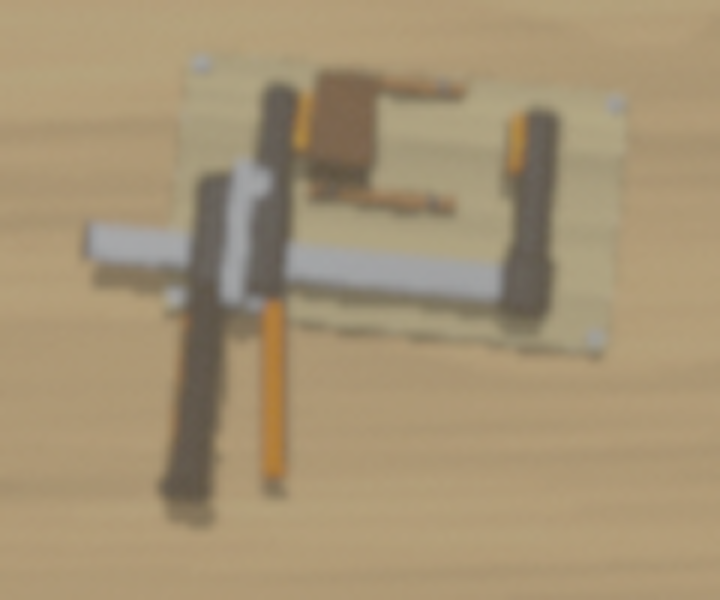

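View pics/scene0c.png

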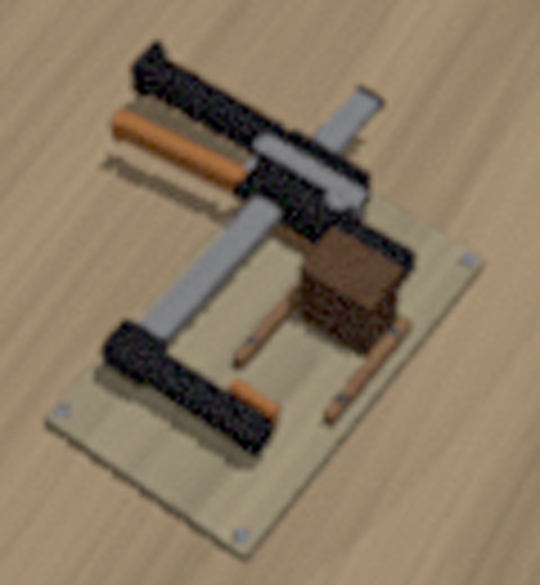

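View pics/blk0.png

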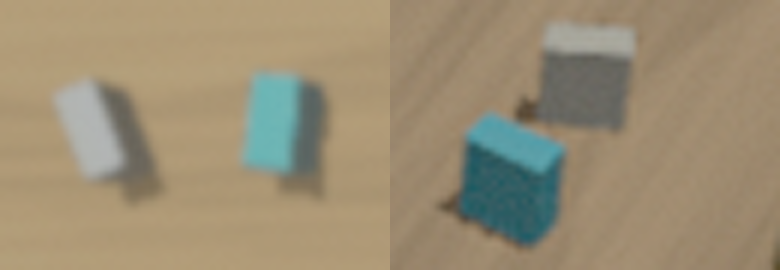

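```bash
cat > fit.py <<'E'
from look import *
from scipy.optimize import least_squares
t=lambda u,v:((u+.5)/6-.5+225,(v+.5)/6-.5+135)
s=lambda u,v:((u+.5)/4.5-.5+195,(v+.5)/4.5-.5+170)
# (clamp pt mm, pixel, kind): kind j -> x minus travel
top=[((-62,103,12),t(186,52),0),((153,103,12),t(627,92),0),((153,-25,12),t(605,350),0),((-50,-112,50),t(165,485),0),((-30,-112,50),t(211,493),0),
 ((2,-100,47),t(286,478),0),((-9,-100,47),t(264,478),0),((96,84,46),t(530,108),0) ,((-80,8,40),t(90,222),1),((-80,-8,40),t(90,259),1),((114,80,48),t(513,115),1)]
top=[c for c in top if c[0]!=(96,84,46)]
sc=[((153,-25,12),s(45,422),0),((153,103,12),s(247,557),0),((-62,103,12),s(484,264),0),((2,-100,47),s(113,120),0),
 ((-80,-8,40),s(356,88),1),((-80,8,40),s(383,100),1),((114,80,48),s(278,407),1),((114,52,48),s(236,380),1)]
def c2w(x,p,k): 
    c,n=np.cos(x[2]),np.sin(x[2]); X=(p[0]-1000*x[3]*k)/1e3;Y=p[1]/1e3
    return [x[0]+c*X-n*Y,x[1]+n*X+c*Y,p[2]/1e3]
def res(x,sets):
    return np.concatenate([proj(cam,c2w(x,p,k))-uv for cam,S in sets for p,uv,k in S])
if __name__=='__main__':
    np.set_printoptions(suppress=True,precision=2,linewidth=150)
    for sets in ([('top',top)],[('scene',sc)],[('top',top),('scene',sc)]):
        r=least_squares(res,[.56,-.05,-1.6,.015],args=(sets,),loss='soft_l1',x_scale=[.01,.01,.05,.01]); print(r.x.round(4)); print(res(r.x,sets).reshape(-1,2).round(1).tolist())
E
python3 fit.py
cat > blk.py <<'E'
from look import *
def rectfit(name,cam,zt=.05):
    im=vision.snapshot(cam); m=vision.regions_of(name,cam)[0]['mask']; return im,m
if __name__=='__main__':
    for n in ('spacer','cap'):
        for c in ('top','scene'):
            im,m=rectfit(n,c); v,u=np.nonzero(m); print(n,c,m.sum(),u.min(),u.max(),v.min(),v.max())
E
python3 - <<'E'
from look import *
t=lambda u,v:((u+.5)/6-.5+120,(v+.5)/6-.5+185)
s=lambda u,v:((u-390+.5)/6-.5+265,(v+.5)/6-.5+105)
for n,c,f,P in (('cap','top',t,[(53,92),(92,78),(128,163),(93,182)]),('spacer','top',t,[(252,72),(299,73),(293,173),(242,166)]),
  ('cap','scene',s,[(547,20),(634,27),(631,55),(543,52)]),('spacer','scene',s,[(485,114),(565,148),(545,172),(466,139)])):
    Q=np.array([ray(c,f(*p),.05)[:2] for p in P]);e=np.roll(Q,-1,0)-Q
    print(n,c,Q.mean(0).round(4),np.linalg.norm(e,axis=1).round(4),np.degrees(np.arctan2(e[:,1],e[:,0])).round(1))
E
```

```text
[ 0.56 -0.07 -1.69  0.02]
[[0.2, 0.0], [0.3, -0.3], [0.8, 0.3], [0.3, 0.8], [-0.1, 0.2], [-0.7, -0.5], [-1.0, -0.9], [-0.0, 0.8], [-0.6, 0.2], [0.6, -0.9]]
[ 0.56 -0.07 -1.69  0.02]
[[-0.7, -0.3], [-0.1, 0.6], [0.4, -1.0], [-0.1, -0.1], [0.4, 0.0], [-0.3, 0.3], [0.7, 0.3], [-0.3, -0.2]]
[ 0.56 -0.07 -1.69  0.02]
[[0.6, -0.1], [0.7, -0.2], [1.1, 0.4], [0.5, 0.7], [0.1, 0.1], [-0.4, -0.6], [-0.7, -1.0], [-0.0, 0.7], [-0.6, 0.1], [0.6, -0.9], [-0.4, -0.7], [0.2, 0.2], [0.5, -1.4], [0.0, -0.4], [0.3, -0.0], [-0.5, 0.2], [0.6, 0.2], [-0.4, -0.3]]
cap top [0.4934 0.3187] [0.0192 0.0437 0.0183 0.0466] [ -71.3 -156.2  117.6   25. ]
spacer top [0.4952 0.2345] [0.022  0.0465 0.0241 0.0438] [-92.5 177.1  81.1  -5.4]
cap scene [0.4923 0.3196] [0.0429 0.0214 0.0428 0.0245] [  22.5  -68.9 -153.3  111.7]
spacer scene [0.4952 0.2337] [0.0437 0.0195 0.0425 0.0202] [ -3.6 -92.4 177.2  90.8]
```

```bash
cat > go.py <<'E'
import sys
from look import *
CL=(.56,-.07,-1.69)
def w(cx,cy):
    c,n=np.cos(CL[2]),np.sin(CL[2]); return CL[0]+c*cx/1e3-n*cy/1e3, CL[1]+n*cx/1e3+c*cy/1e3
def plan(x,y,z,yaw,n,start=None):
    "rows of tool-frame shifts (mm) and turn (deg) from the measured pose to target; yaw deg"
    o=manip.observe(); p=np.array(o['eef_pos']); ps=np.degrees(o['orientation'][2])
    if start: p,ps=np.array(start[:3]),start[3]
    d=(yaw-ps+180)%360-180; st=(np.array([x,y,z])-p)/n; rows=[]
    for i in range(n):
        a=np.radians(ps+d*i/n); X=np.array([np.cos(a),np.sin(a)]);Y=np.array([np.sin(a),-np.cos(a)])
        rows.append([round(1e3*st[:2]@X,1),round(1e3*st[:2]@Y,1),round(-1e3*st[2],1),round(-d/n,1)])
    print('from',p.round(4),round(ps,2)); [print(r) for r in rows]
E
python3 - <<'E'
from fit import *
for sets in ([('top',top)],[('scene',sc)],[('top',top),('scene',sc)]):
    r=least_squares(res,[.56,-.05,-1.6,.015],args=(sets,),loss='soft_l1',x_scale=[.01,.01,.05,.01]); print([f'{v:.4f}' for v in r.x])
from go import *
plan(.495,.234,.13,-3.5,15)
E
```

```text
['0.5636', '-0.0710', '-1.6861', '0.0183']
['0.5640', '-0.0730', '-1.6888', '0.0203']Traceback (most recent call last):
  File "<stdin>", line 3, in <module>
    return func(*args, **kwargs)
    vector_fun = VectorFunction(
        fun_wrapped,
    ...<6 lines>...
        workers=workers
    )
    self.J, dct = approx_derivative(
                  ~~~~~~~~~~~~~~~~~^
        self.fun_wrapped, self.x, f0=self.f, **finite_diff_options
        ^^^^^^^^^^^^^^^^^^^^^^^^^^^^^^^^^^^^^^^^^^^^^^^^^^^^^^^^^^
    )
    ^
    J, _nfev = _dense_difference(fun_wrapped, x0, f0, h,
               ~~~~~~~~~~~~~~~~~^^^^^^^^^^^^^^^^^^^^^^^^
                             use_one_sided, method,
                             ^^^^^^^^^^^^^^^^^^^^^^
                             mf)
                             ^^^
    df = [f_eval - f0 for f_eval in f_evals]
                                    ^^^^^^^
    f = np.atleast_1d(self.fun(x, *self.args, **self.kwargs))
                      ~~~~~~~~^^^^^^^^^^^^^^^^^^^^^^^^^^^^^^
    return np.atleast_1d(self.fun(x))
                         ~~~~~~~~^^^
    return self.f(x, *self.args, **self.kwargs)
           ~~~~~~^^^^^^^^^^^^^^^^^^^^^^^^^^^^^^
  File "fit.py", line 15, in res
    return np.concatenate([proj(cam,c2w(x,p,k))-uv for cam,S in sets for p,uv,k in S])
                           ~~~~^^^^^^^^^^^^^^^^
  File "look.py", line 10, in proj
    P=vision.camera_params(cam);T=np.linalg.inv(np.array(P['cam_to_world']))
ValueError: time passes only in moves, steps and waits
```

```bash
sed -i 's/CL=.*/CL=(.5638,-.072,-1.6875)/' go.py
python3 - <<'E'
import re
s=open('look.py').read()
s=s.replace("def shot","import functools\n@functools.lru_cache\ndef cp(c): return vision.camera_params(c)\ndef shot").replace("P=vision.camera_params(cam)","P=cp(cam)")
open('look.py','w').write(s)
E
python3 - <<'E'
from go import *
plan(.495,.234,.13,-3.5,15)
E
```

```text
from [0.1834 0.5975 0.2227] 72.94
[np.float64(-17.1), np.float64(27.0), np.float64(6.2), np.float64(5.1)]
[np.float64(-14.6), np.float64(28.4), np.float64(6.2), np.float64(5.1)]
[np.float64(-12.0), np.float64(29.6), np.float64(6.2), np.float64(5.1)]
[np.float64(-9.4), np.float64(30.5), np.float64(6.2), np.float64(5.1)]
[np.float64(-6.6), np.float64(31.2), np.float64(6.2), np.float64(5.1)]
[np.float64(-3.8), np.float64(31.7), np.float64(6.2), np.float64(5.1)]
[np.float64(-1.0), np.float64(31.9), np.float64(6.2), np.float64(5.1)]
[np.float64(1.9), np.float64(31.9), np.float64(6.2), np.float64(5.1)]
[np.float64(4.7), np.float64(31.6), np.float64(6.2), np.float64(5.1)]
[np.float64(7.5), np.float64(31.0), np.float64(6.2), np.float64(5.1)]
[np.float64(10.2), np.float64(30.2), np.float64(6.2), np.float64(5.1)]
[np.float64(12.8), np.float64(29.2), np.float64(6.2), np.float64(5.1)]
[np.float64(15.4), np.float64(28.0), np.float64(6.2), np.float64(5.1)]
[np.float64(17.8), np.float64(26.5), np.float64(6.2), np.float64(5.1)]
[np.float64(20.1), np.float64(24.8), np.float64(6.2), np.float64(5.1)]
```

Emit:
servo_tool(
  deltas=[
    [-0.017,0.027,0.006,5.1,-1],
    [-0.015,0.028,0.006,5.1,-1],
    [-0.012,0.03,0.006,5.1,-1],
    [-0.009,0.031,0.006,5.1,-1],
    [-0.007,0.031,0.006,5.1,-1],
  ],
)

```text
time_s: 1.42
eef_pos: [0.2881, 0.4748, 0.1926]
orientation: [-3.142, -0.0, 0.824]
force: [0.6, -0.0, -0.9]
finger_gap: 0.0879
```

Emit:
servo_tool(
  deltas=[
    [-0.004,0.032,0.006,5.1,-1],
    [-0.001,0.032,0.006,5.1,-1],
    [0.002,0.032,0.006,5.1,-1],
    [0.005,0.032,0.006,5.1,-1],
    [0.007,0.031,0.006,5.1,-1],
  ],
)

```text
time_s: 1.83
eef_pos: [0.3926, 0.3526, 0.1626]
orientation: [-3.141, -0.001, 0.379]
force: [1.2, -0.4, -0.6]
finger_gap: 0.0875
```

Emit:
servo_tool(
  deltas=[
    [0.01,0.03,0.006,5.1,-1],
    [0.013,0.029,0.006,5.1,-1],
    [0.015,0.028,0.006,5.1,-1],
    [0.018,0.026,0.006,5.1,-1],
    [0.02,0.025,0.006,5.1,-1],
  ],
)

```text
time_s: 2.25
eef_pos: [0.4959, 0.2319, 0.1326]
orientation: [-3.141, -0.0, -0.067]
force: [1.0, 0.2, 0.1]
finger_gap: 0.0879
```

```bash
cat >> go.py <<'E'
if __name__=='__main__': plan(*[float(v) for v in sys.argv[1:5]],int(sys.argv[5]))
E
sed -i "s/rows.append(\[/rows.append([float(v) for v in (/; s/round(-d\/n,1)\])/round(-d\/n,1))])/" go.py
python3 go.py .495 .234 .022 -3.5 5
```

```text
from [0.4959 0.2319 0.1326] -3.81
[-0.2, -0.4, 22.1, -0.1]
[-0.2, -0.4, 22.1, -0.1]
[-0.2, -0.4, 22.1, -0.1]
[-0.2, -0.4, 22.1, -0.1]
[-0.2, -0.4, 22.1, -0.1]
```

Emit:
servo_tool(
  deltas=[
    [0,-0.001,0.022,0,-1],
    [0,-0.001,0.022,0,-1],
    [-0.001,0,0.022,0,-1],
    [0,0,0.022,0,-1],
    [0,0,0.022,0,-1],
  ],
  grip_force=15,
)

```text
time_s: 2.67
eef_pos: [0.4942, 0.2351, 0.0218]
orientation: [-3.141, -0.001, -0.063]
force: [0.4, -0.5, -0.4]
finger_gap: 0.088
```

Emit:
servo_tool(
  deltas=[
    [0,0,0,0,1],
    [0,0,0,0,1],
    [0,0,0,0,1],
    [0,0,0,0,1],
    [0,0,0,0,1],
  ],
)

```text
time_s: 3.08
eef_pos: [0.4949, 0.2357, 0.0241]
orientation: [-3.14, -0.002, -0.062]
force: [0.0, 0.7, -0.1]
finger_gap: 0.0577
```

Emit:
servo_tool(
  deltas=[
    [0,0,0,0,1],
    [0,0,-0.03,0,1],
    [0,0,-0.03,0,1],
    [0,0,-0.03,0,1],
    [0,0,0,0,1],
  ],
)

```text
time_s: 3.5
eef_pos: [0.4972, 0.2367, 0.1184]
orientation: [-3.137, -0.008, -0.062]
force: [0.6, 1.2, -0.3]
finger_gap: 0.0244
```

```bash
python3 - <<'E'
from go import *
im=shot('scene','g1')
a=cv2.imread('pics/g1.png')
b=shot('top','g1t'); b=cv2.imread('pics/g1t.png')
g=lambda im:(255*(im/255.)**0.6).astype('uint8')
o=manip.observe();p=o['eef_pos'];print(o['finger_gap'])
C=[]
for c,im in (('scene',a),('top',b)):
    u,v=proj(c,p).astype(int); print(c,u,v); C.append(cv2.resize(g(im[v-30:v+30,u-30:u+30]),(390,390),interpolation=cv2.INTER_CUBIC))
cv2.imwrite('pics/g1c.png',np.hstack(C))
x,y=w(46.5,66); print(x,y); plan(x,y,.13,np.degrees(CL[2])+90,10)
E
```

```text
0.016465736681639153
scene 287 109
top 157 202
0.6239366474621291 -0.12586867022691017
from [0.4949 0.2356 0.1144] -3.56
[15.1, 35.3, -1.6, 0.3]
[15.3, 35.2, -1.6, 0.3]
[15.5, 35.1, -1.6, 0.3]
[15.7, 35.0, -1.6, 0.3]
[15.9, 34.9, -1.6, 0.3]
[16.1, 34.9, -1.6, 0.3]
[16.3, 34.8, -1.6, 0.3]
[16.5, 34.7, -1.6, 0.3]
[16.6, 34.6, -1.6, 0.3]
[16.8, 34.5, -1.6, 0.3]
```

View pics/g1c.png

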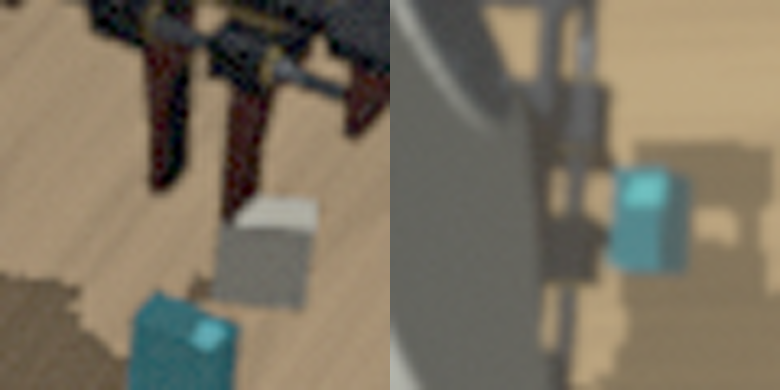

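Emit:
servo_tool(
  deltas=[
    [0,0,0,0,-1],
    [0,0,0,0,-1],
    [0,0,0,0,-1],
    [0,0,0,0,-1],
    [0,0,0,0,-1],
  ],
)

```text
time_s: 4.02
eef_pos: [0.4935, 0.235, 0.1119]
orientation: [3.141, 0.001, -0.062]
force: [0.3, 0.1, 0.9]
finger_gap: 0.0461
```

Emit:
servo_tool(
  deltas=[
    [0,0,0,0,-1],
    [0,0,0,0,-1],
    [0,0,0,0,-1],
    [0,0,0,0,-1],
    [0,0,0,0,-1],
  ],
)

```text
time_s: 4.43
eef_pos: [0.494, 0.2352, 0.1127]
orientation: [-3.142, -0.0, -0.062]
force: [-0.3, -0.0, 0.5]
finger_gap: 0.08
```

Emit:
servo_tool(
  deltas=[
    [0,0,0,0,-1],
    [0,0,0.03,0,-1],
    [0,0.001,0.03,0,-1],
    [0,0,0.03,0,-1],
    [0,0,0,0,-1],
  ],
)

```text
time_s: 4.85
eef_pos: [0.4906, 0.2327, 0.0182]
orientation: [3.138, 0.007, -0.062]
force: [-1.6, -0.6, 0.2]
finger_gap: 0.0877
```

Emit:
servo_tool(
  deltas=[
    [0,0,0,0,0.6],
    [0,0,0,0,1],
    [0,0,0,0,1],
    [0,0,0,0,1],
    [0,0,0,0,1],
  ],
)

```text
time_s: 5.27
eef_pos: [0.4948, 0.2346, 0.0242]
orientation: [-3.14, -0.002, -0.062]
force: [0.1, -1.0, -0.2]
finger_gap: 0.0581
```

Emit:
servo_tool(
  deltas=[
    [0,0,0,0,1],
    [0,0,0,0,1],
    [0,0,0,0,1],
    [0,0,0,0,1],
    [0,0,0,0,1],
  ],
)

```text
time_s: 5.68
eef_pos: [0.4942, 0.2344, 0.0233]
orientation: [-3.141, -0.001, -0.062]
force: [-0.6, 0.1, 7.3]
finger_gap: 0.044
```

Emit:
servo_tool(
  deltas=[
    [0,0,-0.01,0,1],
    [0,0,-0.03,0,1],
    [0,0,-0.03,0,1],
    [0.01,0.02,-0.03,0.3,1],
    [0.015,0.033,-0.01,0.3,1],
  ],
)

```text
time_s: 6.1
eef_pos: [0.517, 0.1818, 0.1371]
orientation: [-3.139, -0.005, -0.069]
force: [1.2, 0.2, -0.9]
finger_gap: 0.0441
```

Emit:
servo_tool(
  deltas=[
    [0.016,0.036,0,0.3,1],
    [0.016,0.036,0,0.3,1],
    [0.016,0.036,0,0.3,1],
    [0.016,0.036,0,0.3,1],
    [0.016,0.036,0,0.3,1],
  ],
)

```text
time_s: 6.52
eef_pos: [0.5803, -0.0082, 0.1334]
orientation: [-3.142, -0.0, -0.099]
force: [0.8, -0.1, -0.7]
finger_gap: 0.0441
```

Emit:
servo_tool(
  deltas=[
    [0.016,0.034,0,0.3,1],
    [0.014,0.03,0,0.3,1],
    [0.012,0.023,0,0.3,1],
    [0.008,0.015,0,0.3,1],
    [0.004,0.007,0,0,1],
  ],
)

```text
time_s: 6.93
eef_pos: [0.6228, -0.1225, 0.133]
orientation: [3.141, -0.0, -0.122]
force: [-0.2, 0.1, -0.9]
finger_gap: 0.0441
```

Emit:
servo_tool(
  deltas=[
    [0,0,0,0,1],
    [0,0,0,0,1],
    [0,0,0,0,1],
    [0,0,0,0,1],
    [0,0,0,0,1],
  ],
)

```text
time_s: 7.35
eef_pos: [0.622, -0.1192, 0.1327]
orientation: [-3.141, 0.0, -0.118]
force: [-0.2, -0.4, 0.1]
finger_gap: 0.0441
```

```bash
cat > crop.py <<'E'
from go import *
def crop(name,pt,r=40,k=390):
    C=[];I={}
    for c in ('scene','top'):
        shot(c,name+c); im=cv2.imread(f'pics/{name}{c}.png'); u,v=proj(c,pt).astype(int); I[c]=(u-r,v-r)
        C.append(cv2.resize((255*(im[v-r:v+r,u-r:u+r]/255.)**0.6).astype('uint8'),(k,k),interpolation=cv2.INTER_CUBIC))
    cv2.imwrite(f'pics/{name}c.png',np.hstack(C)); print(I,'scale',k/2/r)
E
python3 - <<'E'
from crop import *
o=manip.observe();print(o['finger_gap'],o['eef_pos'],o['orientation'][2]); crop('s1',o['eef_pos']-[0,0,.04],32)
x,y=w(46.5,66);plan(x,y,.05,-6.7,4)
E
```

```text
0.04407138483694977 [ 0.62199913 -0.119151    0.13270747] -0.11816183219090037
{'scene': (np.int64(233), np.int64(196)), 'top': (np.int64(259), np.int64(121))} scale 6.09375
from [ 0.6222 -0.1196  0.1328] -6.8
[0.6, 1.5, 20.7, -0.0]
[0.6, 1.5, 20.7, -0.0]
[0.6, 1.5, 20.7, -0.0]
[0.6, 1.5, 20.7, -0.0]
```

View pics/s1c.png

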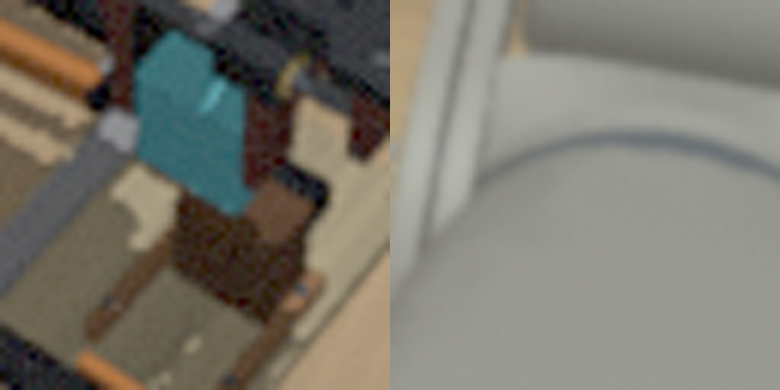

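```bash
cat >> go.py <<'E'
def cl(p):
    c,n=np.cos(CL[2]),np.sin(CL[2]);d=np.array(p[:2])-CL[:2]; return np.array([c*d[0]+n*d[1],-n*d[0]+c*d[1]])*1e3
E
python3 - <<'E'
from go import *
o=manip.observe();print('tcp',cl(o['eef_pos']))
s=lambda u,v:((u+.5)/6.094-.5+233,(v+.5)/6.094-.5+196)
zb=o['eef_pos'][2]-.0235
for n,p,z in (('sp L',(137,130),zb),('sp R',(241,213),zb),('wal L',(175,265),.012),('wal R',(266,322),.012)): print(n,cl(ray('scene',s(*p),z)).round(1))
s=lambda u,v:((u+.5)/4.5-.5+195,(v+.5)/4.5-.5+170)
for p in ((303,270),(373,307),(412,262),(335,226)): print('wal top scene',cl(ray('scene',s(*p),.062)).round(1))
for p in ((303,320),(363,352)): print('wal bot scene',cl(ray('scene',s(*p),.012)).round(1))
t=lambda u,v:((u+.5)/6-.5+225,(v+.5)/6-.5+135)
for p in ((318,72),(378,75),(374,162),(313,155)): print('wal top top',cl(ray('top',t(*p),.062)).round(1))
E
```

```text
tcp [40.46338272 63.54148291]
sp L [39.2 34.1]
sp R [46.7 84.2]
wal L [25.3 42.4]
wal R [25.9 85.4]
wal top scene [30.7 47.2]
wal top scene [28.4 88. ]
wal top scene [-5.5 88.8]
wal top scene [-1.  44.7]
wal bot scene [28.2 46.3]
wal bot scene [25.9 82.7]
wal top top [ 0.6 86. ]
wal top top [28.3 87.1]
wal top top [30.  46.2]
wal top top [ 1.8 46.9]
```

```bash
cat > wire.py <<'E'
from crop import *
def boxpts(ctr,sx,sy,z0,h=.05,yaw=CL[2]):
    c,n=np.cos(yaw),np.sin(yaw); P=[]
    for z in (z0,z0+h):
        for a,b in ((-1,-1),(1,-1),(1,1),(-1,1)):
            X,Y=a*sx/2e3,b*sy/2e3; P.append([ctr[0]+c*X-n*Y,ctr[1]+n*X+c*Y,z])
    return P
def overlay(src,cam,boxes,org,r,out,k=600):
    im=cv2.imread(src)[org[1]:org[1]+2*r,org[0]:org[0]+2*r]; im=cv2.resize((255*(im/255.)**0.5).astype('uint8'),(k,k),interpolation=cv2.INTER_CUBIC); s=k/2/r
    for B,col in boxes:
        q=[tuple(((proj(cam,p)-org+.5)*s-.5).round().astype(int).tolist()) for p in B]
        for i in range(4):
            for a,b in ((i,(i+1)%4),(i+4,(i+1)%4+4),(i,i+4)): cv2.line(im,q[a],q[b],col,1)
    cv2.imwrite(out,im)
E
python3 - <<'E'
from wire import *
o=manip.observe();p=o['eef_pos']
overlay('pics/s1scene.png','scene',[(boxpts(p,22,44,p[2]-.0235,yaw=o['orientation'][2]-np.pi/2),(0,0,255)),(boxpts(w(15,66),30,44,.012),(0,255,0))],np.array([233,190]),32,'pics/ov1.png')
E
```

```text
(no output)
```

View pics/ov1.png

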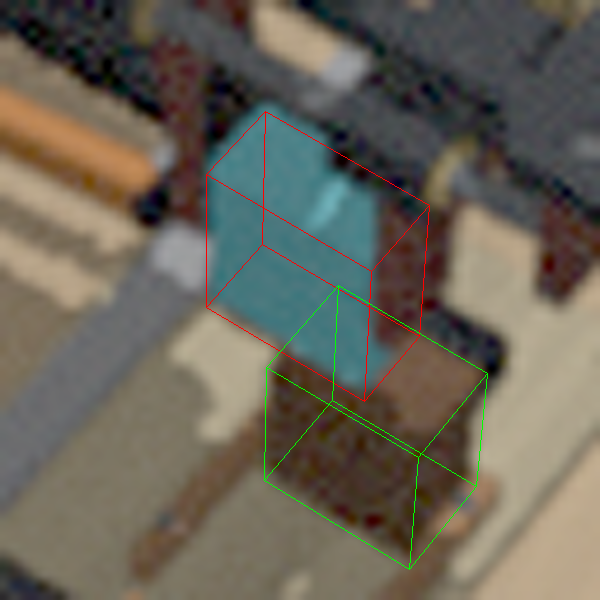

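```bash
python3 - <<'E'
from go import *
x,y=w(45.5,66);plan(x,y,.052,-6.7,4)
E
```

```text
from [ 0.6222 -0.1196  0.1328] -6.8
[0.6, 1.3, 20.2, -0.0]
[0.6, 1.3, 20.2, -0.0]
[0.6, 1.3, 20.2, -0.0]
[0.6, 1.3, 20.2, -0.0]
```

Emit:
servo_tool(
  deltas=[
    [0.001,0.002,0.005,0,1],
    [0.0015,0.003,0.02,0,1],
    [0,0,0.028,0,1],
    [0,0,0.02,0,1],
    [0,0,0.008,0,1],
  ],
)

```text
time_s: 7.87
eef_pos: [0.6222, -0.1253, 0.0485]
orientation: [-3.141, 0.004, -0.12]
force: [-1.0, 0.2, -1.3]
finger_gap: 0.0441
```

Emit:
servo_tool(
  deltas=[
    [0,0,0,0,1],
    [0,0,0,0,1],
    [0,0,0,0,1],
    [0,0,0,0,1],
    [0,0,0,0,1],
  ],
)

```text
time_s: 8.28
eef_pos: [0.625, -0.1259, 0.053]
orientation: [3.141, -0.002, -0.12]
force: [0.1, 0.2, -0.7]
finger_gap: 0.0436
```

```bash
python3 - <<'E'
from wire import *
o=manip.observe();p=o['eef_pos'];print(cl(p),p)
shot('scene','s2')
overlay('pics/s2.png','scene',[(boxpts(p,22,44,p[2]-.0235,yaw=o['orientation'][2]-np.pi/2),(0,0,255))],np.array([230,195]),32,'pics/ov2.png')
E
```

```text
[46.40559615 67.10581554] [ 0.62504593 -0.12590367  0.05298133]
```

View pics/ov2.png

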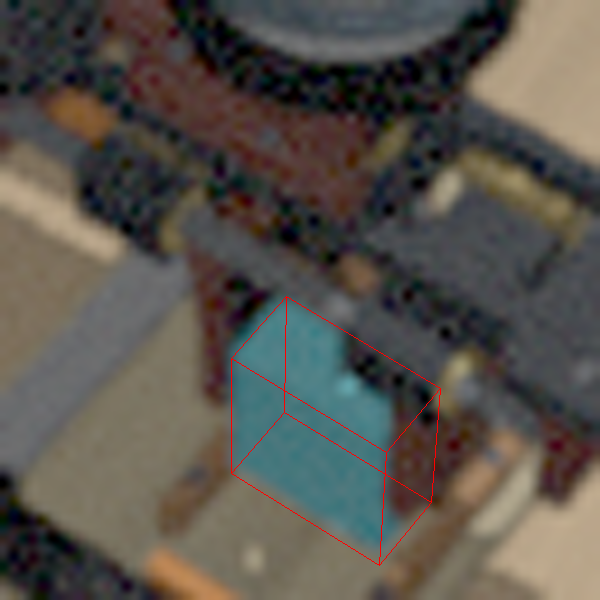

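Emit:
servo_tool(
  deltas=[
    [-0.001,0,0.002,0,1],
    [0,0,0.003,0,1],
    [0,0,0.003,0,1],
    [0,0,0.002,0,1],
    [0,0,0,0,1],
  ],
)

```text
time_s: 8.75
eef_pos: [0.6227, -0.1255, 0.0409]
orientation: [-3.141, 0.001, -0.12]
force: [-0.1, -0.7, -1.1]
finger_gap: 0.0438
```

Emit:
servo_tool(
  deltas=[
    [0,0,0.002,0,1],
    [0,0,0.003,0,1],
    [0,0,0.002,0,1],
    [0,0,0,0,1],
    [0,0,0,0,1],
  ],
)

```text
time_s: 9.17
eef_pos: [0.6233, -0.1256, 0.035]
orientation: [3.142, -0.0, -0.12]
force: [-1.7, 0.7, 3.8]
finger_gap: 0.0438
```

Emit:
servo_tool(
  deltas=[
    [0,0,0,0,0],
    [0,0,0,0,-0.4],
    [0,0,0,0,-0.4],
    [0,0,0,0,-0.4],
    [0,0,0,0,-0.4],
  ],
)

```text
time_s: 9.58
eef_pos: [0.6231, -0.1256, 0.0344]
orientation: [-3.142, 0.0, -0.12]
force: [-0.2, -0.3, 0.3]
finger_gap: 0.0612
```

Emit:
servo_tool(
  deltas=[
    [0,0,0,0,-0.4],
    [0,0,-0.01,0,-0.4],
    [0,0,-0.025,0,-0.4],
    [0,0,-0.03,0,-0.4],
    [0,0,-0.03,0,-0.4],
  ],
)

```text
time_s: 10.0
eef_pos: [0.6227, -0.1255, 0.1308]
orientation: [-3.141, 0.001, -0.12]
force: [0.7, 0.8, 0.6]
finger_gap: 0.0612
```

```bash
python3 go.py .493 .319 .13 24 15
```

```text
from [ 0.6227 -0.1255  0.1308] -6.86
[-12.1, -28.4, 0.1, -2.1]
[-11.1, -28.8, 0.1, -2.1]
[-10.1, -29.2, 0.1, -2.1]
[-9.0, -29.5, 0.1, -2.1]
[-7.9, -29.8, 0.1, -2.1]
[-6.9, -30.1, 0.1, -2.1]
[-5.8, -30.3, 0.1, -2.1]
[-4.7, -30.5, 0.1, -2.1]
[-3.6, -30.7, 0.1, -2.1]
[-2.5, -30.8, 0.1, -2.1]
[-1.4, -30.8, 0.1, -2.1]
[-0.3, -30.9, 0.1, -2.1]
[0.8, -30.9, 0.1, -2.1]
[1.9, -30.8, 0.1, -2.1]
[3.1, -30.7, 0.1, -2.1]
```

Emit:
servo_tool(
  deltas=[
    [-0.012,-0.028,-0.01,-2.1,-1],
    [-0.011,-0.029,0,-2.1,-1],
    [-0.01,-0.029,0,-2.1,-1],
    [-0.009,-0.03,0,-2.1,-1],
    [-0.008,-0.03,0,-2.1,-1],
  ],
)

```text
time_s: 10.42
eef_pos: [0.5796, 0.0239, 0.1407]
orientation: [-3.142, -0.001, 0.065]
force: [0.3, -0.6, -0.4]
finger_gap: 0.0872
```

Emit:
servo_tool(
  deltas=[
    [-0.007,-0.03,0,-2.1,-1],
    [-0.006,-0.03,0,-2.1,-1],
    [-0.005,-0.031,0,-2.1,-1],
    [-0.004,-0.031,0,-2.1,-1],
    [-0.003,-0.031,0,-2.1,-1],
  ],
)

```text
time_s: 10.83
eef_pos: [0.5337, 0.1725, 0.1405]
orientation: [-3.142, -0.001, 0.248]
force: [0.6, -0.0, -0.8]
finger_gap: 0.0883
```

Emit:
servo_tool(
  deltas=[
    [-0.001,-0.031,0,-2.1,-1],
    [0,-0.031,0,-2.1,-1],
    [0.001,-0.031,0,-2.1,-1],
    [0.002,-0.031,0,-2.1,-1],
    [0.003,-0.031,0,-2.1,-1],
  ],
)

```text
time_s: 11.25
eef_pos: [0.4896, 0.3214, 0.1405]
orientation: [-3.142, -0.001, 0.432]
force: [0.4, 0.0, 1.5]
finger_gap: 0.0881
```

Emit:
servo_tool(
  deltas=[
    [0,0,0,0,-1],
    [0,0,0,0,-1],
    [0,0,0,0,-1],
    [0,0,0,0,-1],
    [0,0,0,0,-1],
  ],
)

```text
time_s: 11.67
eef_pos: [0.4905, 0.3187, 0.1398]
orientation: [3.141, 0.0, 0.428]
force: [-0.2, 1.1, 0.0]
finger_gap: 0.0875
```

```bash
python3 - <<'E'
from wire import *
crop('p1',[*w(40,50),.03],32)
overlay('pics/p1scene.png','scene',[(boxpts(w(45.5,66),22,44,.012),(0,0,255)),(boxpts(w(15,66),30,44,.012),(0,255,0)),(boxpts([.493,.319],44,20,0,yaw=np.radians(24)),(255,0,0))],np.array([228,208]),32,'pics/ov3.png')
plan(.493,.319,.023,24,5)
E
```

```text
{'scene': (np.int64(228), np.int64(208)), 'top': (np.int64(257), np.int64(130))} scale 6.09375
from [0.4905 0.3189 0.1397] 24.54
[0.5, 0.2, 23.3, 0.1]
[0.5, 0.2, 23.3, 0.1]
[0.5, 0.2, 23.3, 0.1]
[0.5, 0.2, 23.3, 0.1]
[0.5, 0.2, 23.3, 0.1]
```

View pics/ov3.png

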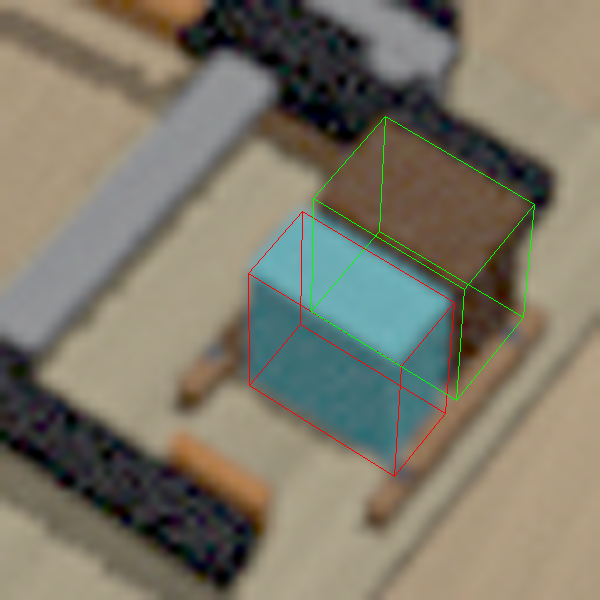

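View pics/p1c.png

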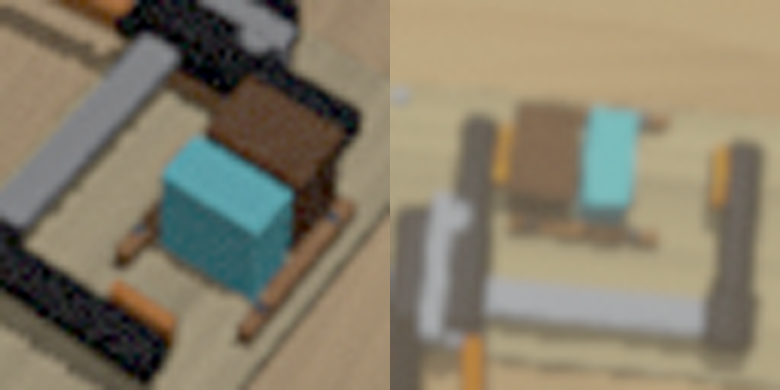

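Emit:
servo_tool(
  deltas=[
    [0.001,0,0.01,0.3,-1],
    [0.001,0.001,0.03,0.2,-1],
    [0.0005,0,0.036,0,-1],
    [0,0,0.027,0,-1],
    [0,0,0.014,0,-1],
  ],
)

```text
time_s: 12.18
eef_pos: [0.491, 0.3184, 0.0189]
orientation: [3.141, 0.005, 0.42]
force: [-0.5, -0.1, 0.3]
finger_gap: 0.0877
```

Emit:
servo_tool(
  deltas=[
    [0,0,0,0,0.5],
    [0,0,0,0,1],
    [0,0,0,0,1],
    [0,0,0,0,1],
    [0,0,0,0,1],
  ],
  grip_force=12,
)

```text
time_s: 12.6
eef_pos: [0.4938, 0.3207, 0.0243]
orientation: [-3.141, -0.003, 0.421]
force: [-0.1, -1.0, 0.1]
finger_gap: 0.0579
```

Emit:
servo_tool(
  deltas=[
    [0,0,0,0,1],
    [0,0,0,0,1],
    [0,0,0,0,1],
    [0,0,0,0,1],
    [0,0,0,0,1],
  ],
)

```text
time_s: 13.02
eef_pos: [0.4933, 0.3203, 0.0235]
orientation: [-3.141, -0.001, 0.421]
force: [-1.3, -0.5, 6.3]
finger_gap: 0.0444
```

```bash
python3 - <<'E'
from go import *
x,y=w(70.5,66);plan(x,y,.133,-6.8,15,(.493,.319,.133,24.1))
print(manip.observe()['eef_pos'],manip.observe()['finger_gap'])
E
```

```text
from [0.493 0.319 0.133] 24.1
[-5.0, 32.0, -0.0, 2.1]
[-3.8, 32.2, -0.0, 2.1]
[-2.6, 32.3, -0.0, 2.1]
[-1.5, 32.4, -0.0, 2.1]
[-0.3, 32.4, -0.0, 2.1]
[0.8, 32.4, -0.0, 2.1]
[2.0, 32.3, -0.0, 2.1]
[3.2, 32.2, -0.0, 2.1]
[4.3, 32.1, -0.0, 2.1]
[5.5, 31.9, -0.0, 2.1]
[6.6, 31.7, -0.0, 2.1]
[7.8, 31.5, -0.0, 2.1]
[8.9, 31.2, -0.0, 2.1]
[10.0, 30.8, -0.0, 2.1]
[11.1, 30.4, -0.0, 2.1]
[0.49325685 0.32033199 0.02353633] 0.0444491495189315
```

Emit:
servo_tool(
  deltas=[
    [0,0,-0.01,0,1],
    [0,0,-0.03,0,1],
    [0,0,-0.035,0,1],
    [0,0,-0.025,0,1],
    [-0.005,0.032,-0.01,2.1,1],
  ],
)

```text
time_s: 13.43
eef_pos: [0.5029, 0.2931, 0.1373]
orientation: [-3.14, -0.007, 0.388]
force: [0.8, 0.4, -0.3]
finger_gap: 0.0445
```

Emit:
servo_tool(
  deltas=[
    [-0.004,0.032,0,2.1,1],
    [-0.003,0.032,0,2.1,1],
    [-0.001,0.032,0,2.1,1],
    [0,0.032,0,2.1,1],
    [0.001,0.032,0,2.1,1],
  ],
)

```text
time_s: 13.85
eef_pos: [0.5439, 0.1326, 0.1334]
orientation: [3.142, -0.0, 0.2]
force: [-0.2, 0.3, -0.5]
finger_gap: 0.0443
```

Emit:
servo_tool(
  deltas=[
    [0.002,0.032,0,2.1,1],
    [0.003,0.032,0,2.1,1],
    [0.004,0.032,0,2.1,1],
    [0.005,0.032,0,2.1,1],
    [0.007,0.032,0,2.1,1],
  ],
)

```text
time_s: 14.27
eef_pos: [0.585, -0.0237, 0.1333]
orientation: [-3.142, -0.0, 0.016]
force: [0.7, 0.7, -0.4]
finger_gap: 0.0442
```

Emit:
servo_tool(
  deltas=[
    [0.008,0.032,0,2.1,1],
    [0.009,0.031,0,2.1,1],
    [0.01,0.025,0,2.1,1],
    [0.007,0.018,0,1.5,1],
    [0.004,0.01,0,0,1],
  ],
)

```text
time_s: 14.68
eef_pos: [0.6192, -0.142, 0.1332]
orientation: [3.141, -0.001, -0.121]
force: [-0.1, 0.7, 0.4]
finger_gap: 0.0442
```

Emit:
servo_tool(
  deltas=[
    [0,0.005,0,0,1],
    [0,0,0,0,1],
    [0,0,0,0,1],
    [0,0,0,0,1],
    [0,0,0,0,1],
  ],
)

```text
time_s: 15.1
eef_pos: [0.6179, -0.1434, 0.1327]
orientation: [-3.141, 0.0, -0.117]
force: [0.2, 0.9, -0.5]
finger_gap: 0.0444
```

```bash
python3 - <<'E'
from wire import *
o=manip.observe();p=o['eef_pos'];print(cl(p),p,o['finger_gap'])
shot('scene','c1')
overlay('pics/c1.png','scene',[(boxpts(p,20,44,p[2]-.0235,yaw=o['orientation'][2]-np.pi/2),(0,0,255)),(boxpts(w(45.5,66),22,44,.012),(0,255,0))],np.array([220,190]),36,'pics/ov4.png')
x,y=w(70.5,66);plan(x,y,.053,-6.8,4)
E
```

```text
[64.60600855 62.04583163] [ 0.61790113 -0.1433911   0.13271926] 0.044363661517935235
from [ 0.618  -0.1435  0.1327] -6.68
[1.0, 1.4, 19.9, 0.0]
[1.0, 1.4, 19.9, 0.0]
[1.0, 1.4, 19.9, 0.0]
[1.0, 1.4, 19.9, 0.0]
```

View pics/ov4.png

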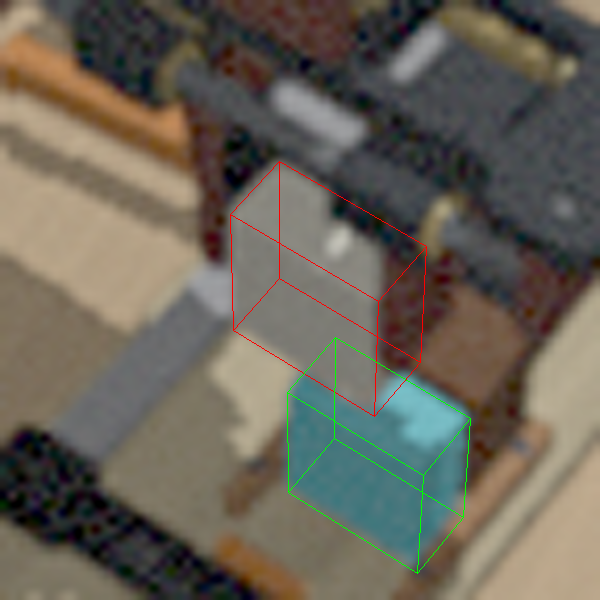

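Emit:
servo_tool(
  deltas=[
    [0.002,0.003,0.005,0,1],
    [0.002,0.003,0.02,0,1],
    [0,0,0.028,0,1],
    [0,0,0.02,0,1],
    [0,0,0.006,0,1],
  ],
)

```text
time_s: 15.57
eef_pos: [0.6193, -0.1503, 0.0502]
orientation: [-3.141, 0.005, -0.118]
force: [-0.6, 0.2, 0.0]
finger_gap: 0.0444
```

Emit:
servo_tool(
  deltas=[
    [0,0,0,0,1],
    [0,0,0,0,1],
    [0,0,0,0,1],
    [0,0,0,0,1],
    [0,0,0,0,1],
  ],
)

```text
time_s: 15.98
eef_pos: [0.6223, -0.1512, 0.055]
orientation: [3.141, -0.002, -0.118]
force: [0.1, -0.3, 1.0]
finger_gap: 0.0441
```

```bash
python3 - <<'E'
from wire import *
o=manip.observe();p=o['eef_pos'];print(cl(p),p,o['finger_gap'])
shot('scene','c2')
overlay('pics/c2.png','scene',[(boxpts(p,20,44,p[2]-.0235,yaw=o['orientation'][2]-np.pi/2),(0,0,255))],np.array([220,200]),36,'pics/ov5.png')
E
```

```text
[71.88030958 67.29229788] [ 0.6222649  -0.15122681  0.05499631] 0.04407055701795365
```

View pics/ov5.png

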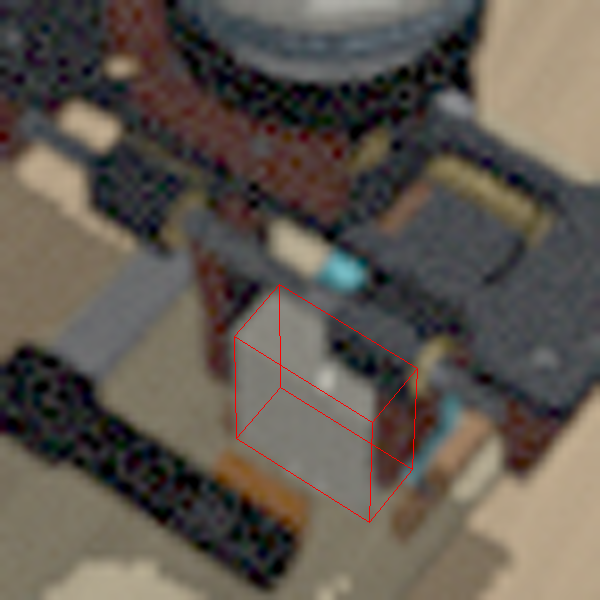

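Emit:
servo_tool(
  deltas=[
    [-0.0005,0,0.003,0,1],
    [0,-0.0005,0.003,0,1],
    [0,0,0.003,0,1],
    [0,0,0.002,0,1],
    [0,0,0,0,1],
  ],
)

```text
time_s: 16.45
eef_pos: [0.6205, -0.1504, 0.0419]
orientation: [-3.141, 0.001, -0.118]
force: [0.1, -0.6, 0.2]
finger_gap: 0.0442
```

Emit:
servo_tool(
  deltas=[
    [0,0,0.002,0,1],
    [0,0,0.003,0,1],
    [0,0,0.0025,0,1],
    [0,0,0,0,1],
    [0,0,0,0,1],
  ],
)

```text
time_s: 16.87
eef_pos: [0.621, -0.1505, 0.0351]
orientation: [3.142, -0.0, -0.118]
force: [0.4, 0.1, 0.4]
finger_gap: 0.0444
```

Emit:
servo_tool(
  deltas=[
    [0,0,0.0007,0,1],
    [0,0,0,0,0],
    [0,0,0,0,-0.4],
    [0,0,0,0,-0.4],
    [0,0,0,0,-0.4],
  ],
)

```text
time_s: 17.28
eef_pos: [0.6209, -0.1504, 0.0343]
orientation: [-3.142, 0.0, -0.118]
force: [1.2, -0.6, -0.3]
finger_gap: 0.0597
```

Emit:
servo_tool(
  deltas=[
    [0,0,0,0,-0.4],
    [0,0,0,0,-0.4],
    [0,0,-0.01,0,-0.4],
    [0,0,-0.025,0,-0.4],
    [0,0,-0.03,0,-0.4],
  ],
)

```text
time_s: 17.7
eef_pos: [0.6195, -0.1501, 0.0988]
orientation: [-3.141, 0.004, -0.118]
force: [1.2, 0.1, -0.1]
finger_gap: 0.0616
```

Emit:
servo_tool(
  deltas=[
    [0,0,-0.03,0,-1],
    [0,0,-0.01,0,-1],
    [0,0,0,0,-1],
    [0,0,0,0,-1],
    [0,0,0,0,-1],
  ],
)

```text
time_s: 18.12
eef_pos: [0.6199, -0.1502, 0.138]
orientation: [-3.141, 0.002, -0.118]
force: [0.5, 0.3, -0.3]
finger_gap: 0.0872
```

```bash
python3 - <<'E'
from go import *
o=manip.observe();print(o['finger_gap'],o['joint_pos'].round(2))
x,y=w(-34,-72);print(x,y);plan(x,y,.12,-96.7,15)
E
```

```text
0.08716063036536226 [-0.26  0.54  1.65 -0.    0.95 -0.14]
0.4962486786624979 -0.02984766927490788
from [ 0.6199 -0.1502  0.138 ] -6.76
[-9.1, -7.0, 1.2, 6.0]
[-9.8, -6.0, 1.2, 6.0]
[-10.4, -4.9, 1.2, 6.0]
[-10.8, -3.8, 1.2, 6.0]
[-11.2, -2.7, 1.2, 6.0]
[-11.4, -1.5, 1.2, 6.0]
[-11.5, -0.3, 1.2, 6.0]
[-11.5, 0.9, 1.2, 6.0]
[-11.3, 2.1, 1.2, 6.0]
[-11.0, 3.3, 1.2, 6.0]
[-10.6, 4.4, 1.2, 6.0]
[-10.1, 5.5, 1.2, 6.0]
[-9.5, 6.5, 1.2, 6.0]
[-8.8, 7.5, 1.2, 6.0]
[-7.9, 8.3, 1.2, 6.0]
```

Emit:
servo_tool(
  deltas=[
    [-0.009,-0.007,0.001,6,-1],
    [-0.01,-0.006,0.001,6,-1],
    [-0.01,-0.005,0.001,6,-1],
    [-0.011,-0.004,0.001,6,-1],
    [-0.011,-0.003,0.001,6,-1],
  ],
)

```text
time_s: 18.53
eef_pos: [0.5785, -0.1094, 0.1322]
orientation: [3.14, 0.004, -0.647]
force: [-0.7, 0.6, -0.7]
finger_gap: 0.0878
```

Emit:
servo_tool(
  deltas=[
    [-0.011,-0.001,0.001,6,-1],
    [-0.012,0,0.001,6,-1],
    [-0.011,0.001,0.001,6,-1],
    [-0.011,0.002,0.001,6,-1],
    [-0.011,0.003,0.001,6,-1],
  ],
)

```text
time_s: 18.95
eef_pos: [0.5376, -0.0704, 0.1275]
orientation: [3.138, 0.002, -1.17]
force: [0.5, 1.3, 0.6]
finger_gap: 0.0876
```

Emit:
servo_tool(
  deltas=[
    [-0.011,0.004,0.001,6,-1],
    [-0.01,0.006,0.001,6,-1],
    [-0.01,0.006,0.001,6,-1],
    [-0.009,0.007,0.001,6,-1],
    [-0.008,0.008,0.001,6,-1],
  ],
)

```text
time_s: 19.37
eef_pos: [0.4974, -0.0291, 0.1227]
orientation: [3.138, -0.0, -1.694]
force: [0.7, 0.4, -0.5]
finger_gap: 0.0878
```

Emit:
servo_tool(
  deltas=[
    [0,0,0,0,-1],
    [0,0,0,0,-1],
    [0,0,0,0,-1],
    [0,0,0,0,-1],
    [0,0,0,0,-1],
  ],
)

```text
time_s: 19.78
eef_pos: [0.4995, -0.0299, 0.1243]
orientation: [-3.142, -0.0, -1.688]
force: [-0.4, -1.0, -1.2]
finger_gap: 0.0881
```

```bash
python3 - <<'E'
from wire import *
o=manip.observe();p=o['eef_pos'];print(o['finger_gap'],cl(p),o['orientation'])
shot('scene','q1')
C=CL[:2]
overlay('pics/q1.png','scene',[(boxpts(w(70.5,66),20,44,.012),(0,0,255)),(boxpts(w(-3.5,-60),11,80,.027,.02),(255,0,0)),(boxpts(w(-40,-63),20,98,.024,.026),(0,255,0))],np.array([205,165]),50,'pics/ov6.png')
x,y=w(-34,-72);plan(x,y,.018,-96.7,5)
E
```

```text
0.08807882753126449 [-34.30362352 -68.75221388] [-3.14158421e+00 -3.45767169e-05 -1.68794096e+00]
from [ 0.4995 -0.0299  0.1244] -96.73
[0.1, 0.6, 21.3, -0.0]
[0.1, 0.6, 21.3, -0.0]
[0.1, 0.6, 21.3, -0.0]
[0.1, 0.6, 21.3, -0.0]
[0.1, 0.6, 21.3, -0.0]
```

View pics/ov6.png

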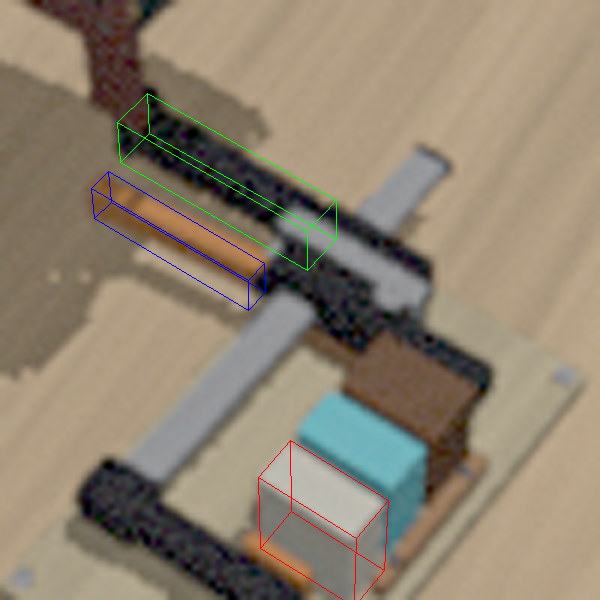

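Emit:
servo_tool(
  deltas=[
    [-0.001,0.001,0.01,0,-1],
    [-0.001,0.001,0.025,0,-1],
    [0,0.001,0.035,0,-1],
    [0,0,0.024,0,-1],
    [0,0,0.012,0,-1],
  ],
  grip_force=10,
)

```text
time_s: 20.25
eef_pos: [0.4944, -0.0271, 0.0154]
orientation: [3.138, -0.0, -1.689]
force: [-0.5, -0.3, 0.2]
finger_gap: 0.0876
```

Emit:
servo_tool(
  deltas=[
    [0,0,0,0,-1],
    [0,0,0,0,-1],
    [0,0,0,0,0],
    [0,0,0,0,0.3],
    [0,0,0,0,1],
  ],
)

```text
time_s: 20.67
eef_pos: [0.4972, -0.0274, 0.0197]
orientation: [-3.139, -0.0, -1.689]
force: [-0.7, -2.1, 1.1]
finger_gap: 0.071
```

Emit:
servo_tool(
  deltas=[
    [0,0,0,0,1],
    [0,0,0,0,1],
    [0,0,0,0,1],
    [0,0,0,0,1],
    [0,0,0,0,1],
  ],
)

```text
time_s: 21.08
eef_pos: [0.496, -0.0275, 0.0187]
orientation: [3.141, -0.0, -1.689]
force: [-3.0, -3.9, 4.5]
finger_gap: 0.0378
```

Emit:
servo_tool(
  deltas=[
    [0,0,0,0,1],
    [0,0,0,0,1],
    [0,0,0,0,1],
    [0,0,0,0,1],
    [0,0,0,0,1],
  ],
)

```text
time_s: 21.5
eef_pos: [0.4958, -0.0284, 0.0187]
orientation: [3.141, -0.001, -1.689]
force: [-4.5, -12.0, 4.1]
finger_gap: 0.0333
```

```bash
python3 - <<'E'
from wire import *
o=manip.observe();p=o['eef_pos'];print(o['finger_gap'],cl(p),o['force'])
crop('t1',[*w(30,20),.03],42)
E
```

```text
0.03330275522685543 [-35.36455016 -72.65723855] [ -4.48600517 -11.98769654   4.13176507]
{'scene': (np.int64(210), np.int64(189)), 'top': (np.int64(243), np.int64(130))} scale 4.642857142857143
```

View pics/t1c.png

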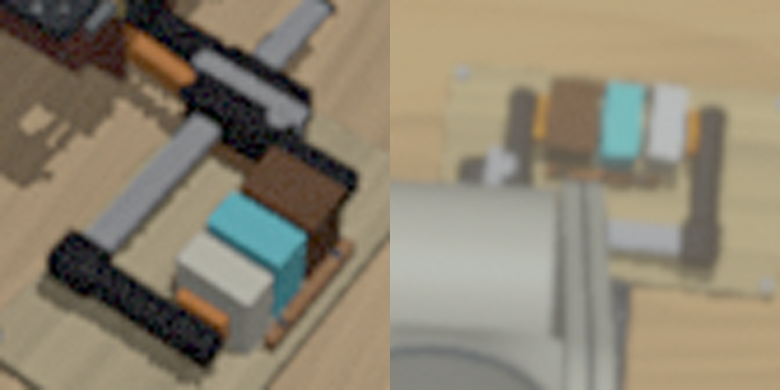

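Emit:
servo_tool(
  deltas=[
    [0,0,0,0,-1],
    [0,0,0,0,-1],
    [0,0,0,0,-1],
    [0,0,0,0,-1],
    [0,0,0,0,-1],
  ],
)

```text
time_s: 22.02
eef_pos: [0.4969, -0.027, 0.0186]
orientation: [-3.141, 0.0, -1.689]
force: [0.7, -0.5, -0.1]
finger_gap: 0.063
```

Emit:
servo_tool(
  deltas=[
    [0,0,0,0,-1],
    [0,0,0,0,-1],
    [0,0,0,0,-1],
    [0,0,0,0,-1],
    [0,0,0,0,-1],
  ],
)

```text
time_s: 22.43
eef_pos: [0.4962, -0.0271, 0.0184]
orientation: [3.141, 0.0, -1.689]
force: [-0.8, -0.7, -0.3]
finger_gap: 0.0878
```

Emit:
servo_tool(
  deltas=[
    [0,0,0,0,1],
    [0,0,0,0,1],
    [0,0,0,0,1],
    [0,0,0,0,1],
    [0,0,0,0,1],
  ],
)

```text
time_s: 22.85
eef_pos: [0.4954, -0.0274, 0.0183]
orientation: [3.14, -0.0, -1.689]
force: [-3.3, -4.4, 0.9]
finger_gap: 0.058
```

Emit:
servo_tool(
  deltas=[
    [0,0,0,0,1],
    [0,0,0,0,1],
    [0,0,0,0,1],
    [0,0,0,0,1],
    [0,0,0,0,1],
  ],
)

```text
time_s: 23.27
eef_pos: [0.4945, -0.0282, 0.0182]
orientation: [3.138, -0.001, -1.689]
force: [-5.4, -10.0, 3.3]
finger_gap: 0.033
```

```bash
python3 - <<'E'
from wire import *
o=manip.observe();p=o['eef_pos'];print(o['finger_gap'],cl(p),o['force'])
crop('t2',[*w(30,20),.03],42)
E
```

```text
0.03298979539192408 [-35.399807   -73.95149551] [ -5.42016633 -10.04863517   3.25018786]
{'scene': (np.int64(210), np.int64(189)), 'top': (np.int64(243), np.int64(130))} scale 4.642857142857143
```

View pics/t2c.png

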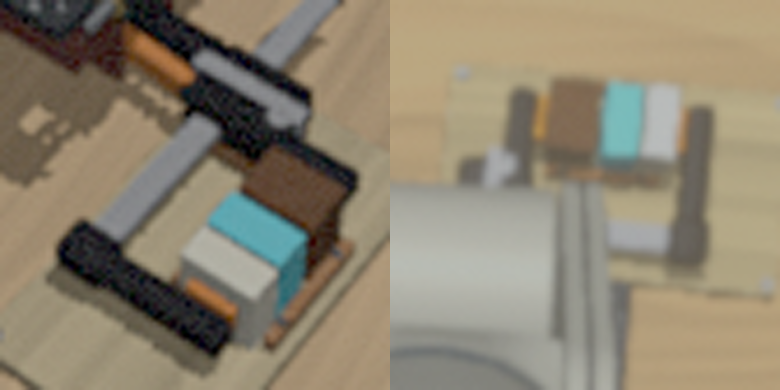

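Emit:
servo_tool(
  deltas=[
    [0,0,0,0,-1],
    [0,0,0,0,-1],
    [0,0,0,0,-1],
    [0,0,0,0,-1],
    [0,0,0,0,-1],
  ],
)

```text
time_s: 23.78
eef_pos: [0.4971, -0.0271, 0.0186]
orientation: [-3.14, 0.0, -1.689]
force: [1.5, -1.0, -0.3]
finger_gap: 0.0626
```

Emit:
servo_tool(
  deltas=[
    [0,0,0,0,-1],
    [0,0,0,0,-1],
    [0,0,0,0,-1],
    [0,0,0,0,-1],
    [0,0,0,0,-1],
  ],
)

```text
time_s: 24.2
eef_pos: [0.4963, -0.0271, 0.0185]
orientation: [3.141, 0.0, -1.689]
force: [0.7, -0.2, 0.6]
finger_gap: 0.0877
```

Emit:
servo_tool(
  deltas=[
    [0,0,0,0,1],
    [0,0,0,0,1],
    [0,0,0,0,1],
    [0,0,0,0,1],
    [0,0,0,0,1],
  ],
)

```text
time_s: 24.62
eef_pos: [0.4954, -0.0274, 0.0183]
orientation: [3.14, -0.0, -1.689]
force: [-4.2, -4.1, 0.7]
finger_gap: 0.0582
```

Emit:
servo_tool(
  deltas=[
    [0,0,0,0,1],
    [0,0,0,0,1],
    [0,0,0,0,1],
    [0,0,0,0,1],
    [0,0,0,0,1],
  ],
)

```text
time_s: 25.03
eef_pos: [0.4944, -0.0282, 0.0182]
orientation: [3.138, -0.001, -1.689]
force: [-5.5, -11.2, 2.7]
finger_gap: 0.0331
```

Emit:
servo_tool(
  deltas=[
    [0,0,0,0,1],
    [0,0,0,0,1],
    [0,0,0,0,1],
    [0,0,0,0,1],
    [0,0,0,0,1],
  ],
)

```text
time_s: 25.45
eef_pos: [0.4944, -0.0282, 0.0182]
orientation: [3.138, -0.001, -1.689]
force: [-5.7, -11.0, 2.7]
finger_gap: 0.033
```

```bash
python3 - <<'E'
from wire import *
o=manip.observe();p=o['eef_pos'];print(o['finger_gap'],cl(p),o['force'])
crop('t3',[*w(30,20),.03],42)
E
```

```text
0.03301390907888637 [-35.39178858 -74.04411726] [ -5.74507674 -11.00161356   2.74208659]
{'scene': (np.int64(210), np.int64(189)), 'top': (np.int64(243), np.int64(130))} scale 4.642857142857143
```

View pics/t3c.png

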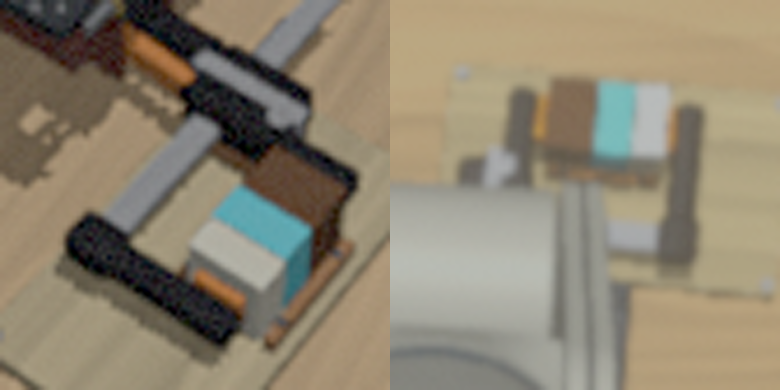

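Emit:
servo_tool(
  deltas=[
    [0,0,0,0,-1],
    [0,0,0,0,-1],
    [0,0,0,0,-1],
    [0,0,0,0,-1],
    [0,0,0,0,-1],
  ],
)

```text
time_s: 25.97
eef_pos: [0.497, -0.0271, 0.0186]
orientation: [-3.14, 0.0, -1.689]
force: [0.6, -0.8, -0.8]
finger_gap: 0.0626
```

Emit:
servo_tool(
  deltas=[
    [0,0,0,0,-1],
    [0,0,0,0,-1],
    [0,0,0,0,-1],
    [0,0,0,0,-1],
    [0,0,0,0,-1],
  ],
)

```text
time_s: 26.38
eef_pos: [0.4964, -0.0271, 0.0185]
orientation: [3.142, 0.0, -1.689]
force: [1.1, 0.4, -0.1]
finger_gap: 0.0878
```

Emit:
servo_tool(
  deltas=[
    [0,0,0,0,1],
    [0,0,0,0,1],
    [0,0,0,0,1],
    [0,0,0,0,1],
    [0,0,0,0,1],
  ],
)

```text
time_s: 26.8
eef_pos: [0.495, -0.028, 0.0183]
orientation: [3.139, -0.001, -1.688]
force: [-5.6, -14.7, 3.1]
finger_gap: 0.058
```

Emit:
servo_tool(
  deltas=[
    [0,0,0,0,1],
    [0,0,0,0,1],
    [0,0,0,0,1],
    [0,0,0,0,1],
    [0,0,0,0,1],
  ],
)

```text
time_s: 27.22
eef_pos: [0.4946, -0.0294, 0.0183]
orientation: [3.139, -0.003, -1.688]
force: [-5.8, -19.2, 4.0]
finger_gap: 0.0525
```

Emit:
servo_tool(
  deltas=[
    [0,0,0,0,1],
    [0,0,0,0,1],
    [0,0,0,0,1],
    [0,0,0,0,1],
    [0,0,0,0,1],
  ],
)

```text
time_s: 27.63
eef_pos: [0.4945, -0.0294, 0.0183]
orientation: [3.139, -0.003, -1.688]
force: [-5.7, -20.4, 3.6]
finger_gap: 0.0521
```

```bash
python3 - <<'E'
from wire import *
o=manip.observe();p=o['eef_pos'];print(o['finger_gap'],cl(p),o['force'])
crop('t4',[*w(30,20),.03],42)
E
```

```text
0.05209743069824808 [-34.24493018 -73.74213868] [ -5.72216377 -20.35611006   3.57094904]
{'scene': (np.int64(210), np.int64(189)), 'top': (np.int64(243), np.int64(130))} scale 4.642857142857143
```

View pics/t4c.png

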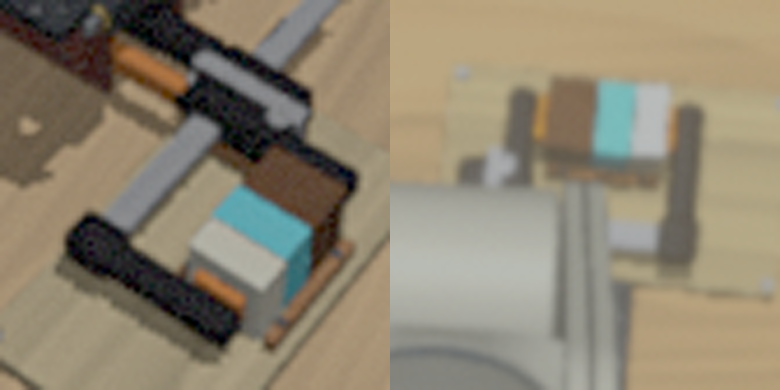

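Emit:
servo_tool(
  deltas=[
    [0,0,0,0,1],
    [0,0,0,0,1],
    [0,0,0,0,1],
    [0,0,0,0,1],
    [0,0,0,0,1],
  ],
  grip_force=7,
)

```text
time_s: 28.15
eef_pos: [0.4949, -0.0287, 0.0183]
orientation: [3.139, -0.002, -1.688]
force: [-4.5, -13.9, 3.3]
finger_gap: 0.0565
```

Emit:
servo_tool(
  deltas=[
    [0,0,0,0,1],
    [0,0,0,0,1],
    [0,0,0,0,1],
    [0,0,0,0,1],
    [0,0,0,0,1],
  ],
)

```text
time_s: 28.57
eef_pos: [0.4949, -0.0287, 0.0183]
orientation: [3.139, -0.002, -1.688]
force: [-4.1, -13.2, 1.9]
finger_gap: 0.0559
```

```bash
python3 - <<'E'
from wire import *
o=manip.observe();p=o['eef_pos'];print(o['finger_gap'],cl(p),o['force'],o['joint_velocities'].round(3))
crop('t5',[*w(40,60),.03],25)
E
```

```text
0.05586296376741843 [-34.98666202 -73.48244886] [ -4.07974796 -13.21654217   1.91910131] [0.001 0.    0.    0.    0.    0.   ]
{'scene': (np.int64(238), np.int64(217)), 'top': (np.int64(265), np.int64(134))} scale 7.8
```

View pics/t5c.png

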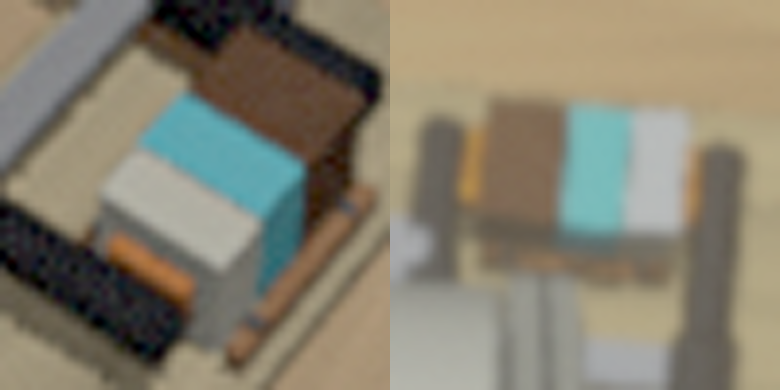

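```bash
python3 -c "
from rig import manip
print(manip.close_job())"
```

```text
the job is handed in; nothing more can be done
None
```

The lamp stack is clamped up and I've handed the job in. The spacer and then the cap stand in the pocket behind the walnut. Three full trigger strokes and a fourth pressing one closed the jaw.

- **Pressure:** I cut the grip from 10 N to 7 N at the end to get near 20 N. The wrist then read about 14 N on the lever, steady, which works out to about 20 N on the stack. The jaw force was not measured directly, only worked out from the lever force.
- **Trigger:** the fingers are still holding it. It stopped part-way on the work, with the fingers 56 mm apart.
- **Stack:** in the last pictures the three blocks touch, with no visible gaps, and stand square and upright between the two pads.
- **Timing:** the robot clock showed 28.6 s of the 72 s allowed.

- **Missed grasp:** my first try at the spacer lifted before the fingers had closed. The block stayed standing, and the second try held it.
- **Position offset:** the camera fit of the jig was 1 to 2 mm off from the robot's own position along the bar. I allowed for it when setting the grip point.
- **Not checked:** I did not look again at the glue bottle, succulent or earbud case at the end. My planned paths kept clear of them.

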